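# Change over the product display on the make-up table

## Robot

A 7-joint arm with a two-finger parallel gripper is mounted at the origin on the work surface. World frame = base frame: x ahead of the robot, y to its left, z up, the work surface at z = 0. Lengths are in m, angles in rad, forces in N, time in s.
With the tool pointing down it reaches from about 0.35 to 0.9 m from the base axis. Payload 8.1 kg.
Tool frame: the origin (TCP) lies at the very end of the fingers, on their centre line; the grasp point (between the pads) lies 19 mm behind it; z points along the fingers, x is the direction in which the jaws open and shut, and the axes are right-handed (so a half turn about z gives the same grasp; the last joint's range is limited). The gripper opens to 92 mm and grips with 3 to 60 N. Pads are 19 mm wide; open, the fingers measure 130 mm over their backs; the gripper's body (75 mm by 190 mm) begins 47 mm behind the grasp point.
Start: joints at [-1.447, 0.434, 0.025, 1.573, -0.012, 1.134, -0.075], TCP at [0.141, 0.609, 0.227] pointing down, gripper open.
Joint ranges: [-2.62, 2.62], [-0.44, 2.09], [-1.27, 1.32], [0.08, 2.57], [-1.32, 4.46], [0.12, 2], [-2.74, 2.74]. Speed limits (rad/s): [2.22, 2.22, 3.01, 3.01, 3.14, 3.14, 3.14].

## Interface

Orientations are given as a rotation vector (axis times angle).
In Python, from cell import status, viewer, arm gives the robot as it stands.
- The arm moves only by the tool jog_arm, never from a script. Its argument "commands" is text: rows parted by semicolons, each of 7 numbers parted by spaces: the closure, from -1 (fully open) to 1 (shut), then the shift along the world's x, y, z normalised to -1 to 1, where 1 is 0.3 m, then the turn, a rotation vector about the world's x, y, z normalised to -1 to 1, where 1 is 2 pi rad. In form: jaw dx dy dz wx wy wz; .... A call has exactly 5 rows; each row shifts and turns the commanded pose from where the row before left it; what a row does not reach is not made up. A row lasts 1/10 s, in which the tool goes at most 50 mm and 8.59 degrees, less where a joint would pass 70% of its speed; a pose out of reach is approached as far as the arm can. A call with a number of a shift or a turn outside -1 to 1 is refused whole. A call with a gripper value outside its range is refused whole. The fingers move at their own pace and stop on an object; "force" is the grip in N (left out, the last holds). Time passes only in rows, so rows that do not move let the fingers close, or fill a call up. It gives the time, the measured TCP pose, the force and the opening at its end, in the units of the state.
- status.observe(): the state, without advancing time (a new reading comes with each control period).
- viewer.get_image(name): name is "side" or "top" or "wrist"; returns a dict with "pixels" (420x560x3 uint8, red, green, blue), "z_map" (420x560 float32, m along the optical axis (not along the pixel's ray), 0 where there is no reading), "camera_matrix" (3x3 intrinsics, pixels), "k1" (the pictures are not rectified: a ray, as slopes to the right and down, at radius r is drawn at 1 + k1 r^2 times it, then the intrinsics apply), "R" (3x3) and "t" (3): a world point X has camera coordinates R X + t. Camera axes: x right, y down, z forward; pixel columns grow to the right and rows downward; lengths in m; the calibration is good to about 2 mm. A picture is of the moment at which its call begins.
- arm.sign_off(): hands the job in, once; it reports no verdict.
The state is a dict: "clock": time; "joints": joint angles; "dq": joint speeds; "joint_efforts": joint torques, N m; "position": TCP position; "ee_rot": TCP orientation; "force": force on the tool from outside, world axes, zero at the start; "ft_torque": the same for the moment, N m; "width": opening from 0.0 (shut) to 1.0 (fully open).
Only numpy, scipy, OpenCV 4.12 (cv2) and the standard library are available. Lean on these libraries where they do the work, as an engineer would, in place of code of your own. Each camera call takes 0.05 s, during which the arm holds its last target. There are 200 camera calls.

## Task

Change over the product display: first slide every stone plinth, too heavy to lift, along the bench and over its far edge so that it drops into the padded crate standing there. Then pile the five round compacts on the white plate in one neat stack centred on the plate, the widest at the bottom and each narrower one on the next. Leave the tin, the jar, the brush cup and the palette where they are.

Things in the scene. Friction and masses are not known exactly. Their poses are not given: they have to be found in the camera images.
- crate: fixed open plywood crate, grey lining, beyond the bench's straight far edge (the line x = 0.70 m; bench top z = 0). Origin: on that edge, at bench-top height, opposite the crate's middle; x away from the robot, y along the edge. Mouth inside: x 18 to 258 mm, y -180 to 180 mm from the origin; rim 12 mm and floor 182 mm below the bench top. Its y differs from start to start
- plinth_a_center (a point): centre (27.5 mm above the underside) of a display plinth: white marble block, 100 x 110 mm, 55 mm high, 1.2 to 1.8 kg, loose on the bench (7 to 13 N slide it), to be pushed not gripped; z is its upright axis, x along its 100 mm side, y along its 110 mm side. Only two or three of the three plinths are present
- plinth_b_center (a point): centre (27.5 mm above the underside) of a display plinth: terracotta-red round drum, 106 mm across, 55 mm high, 1.2 to 1.8 kg, loose on the bench (7 to 13 N slide it), to be pushed not gripped; z is its upright axis. Only two or three of the three plinths are present
- plinth_c_center (a point): centre (27.5 mm above the underside) of a display plinth: grey concrete block, 100 x 110 mm, 55 mm high, 1.2 to 1.8 kg, loose on the bench (7 to 13 N slide it), to be pushed not gripped; z is its upright axis, x along its 100 mm side, y along its 110 mm side. Only two or three of the three plinths are present
- plate_top (a point): centre of the flat top of a fixed round white ceramic plate without a raised rim, 120 mm across, 12 mm high: the point is 12 mm above the bench; z up
- compact_68_center (a point): centre (half-way up) of a closed round make-up compact, dusty pink with a small silver disc on its top, 68 mm across, 16 mm thick, 60 g, lying loose; z is its upright axis
- compact_62_center (a point): centre (half-way up) of a closed round make-up compact, black with a small silver disc on its top, 62 mm across, 16 mm thick, 60 g, lying loose; z is its upright axis
- compact_56_center (a point): centre (half-way up) of a closed round make-up compact, blue with a small silver disc on its top, 56 mm across, 16 mm thick, 60 g, lying loose; z is its upright axis
- compact_50_center (a point): centre (half-way up) of a closed round make-up compact, gold with a small silver disc on its top, 50 mm across, 16 mm thick, 60 g, lying loose; z is its upright axis
- compact_44_center (a point): centre (half-way up) of a closed round make-up compact, dark red with a small silver disc on its top, 44 mm across, 16 mm thick, 60 g, lying loose; z is its upright axis
- tin: round brass-coloured tin with a black lid, 61 mm across, 48 mm high; its origin is the centre of its underside; bystander, leave it where it stands
- cream_jar: small amber jar with white cap, 50 mm across, 45 mm high; its origin is the centre of its underside; bystander, leave it where it stands
- brush_cup: black cup of make-up brushes, 80 mm across, cup 100 mm high, brushes to 205 mm; its origin is the centre of its underside; bystander, leave it where it stands
- palette: flat black colour palette, 110 x 170 mm, 14 mm thick; its origin is the centre of its underside; bystander, leave it where it stands
Things that resemble listed ones, but are neither listed nor needed, are in the scene too. Leave any green look-alike of the part that bears compact_68_center alone. What is shaped like the part that bears plinth_a_center but purple or yellow is not meant.

How it is judged:
By the outcome, as a careful person would: the job done as asked, in the order asked, and still so for the second after the job is handed in, with the robot touching nothing.
Of plinth_a, plinth_b, plinth_c only 2 to 3 are there at a start; the rules pass over those that are not, and their reading is None.
At some moment in a run one of plinth_a, plinth_b, plinth_c may be knocked a few centimetres aside while the robot is not near it.
Once in a run the grip may slacken for a moment while it holds something.
It also fails if it takes over 208 s, if anything falls off the work surface, if the arm or the gripper's body presses on something with over 40 N, if the wrist force passes 120 N, or if a joint passes its speed limit or range.

## Working session

There is one attempt and no reset: what is moved stays moved. The work goes in short steps, Python scripts to look and compute and a tool call to move; the robot and the scene stay as the last step left them, time stands still between calls to the robot, and variables do not carry over. Pictures are saved under pics/ and viewed, about 12 in all and at most 16, crops included, and the job is handed in when it is done.

Besides the shell and the picture viewer there is one more tool, called after "Emit:" as name(argument=value, ...), one argument or row to a line, values as JSON. jog_arm: Moves the arm, as the interface text tells. Scaled input: -1 to 1 covers 0.3 m each way for a shift and 2 pi rad each way for a turn. Its arguments: {"type":"object","properties":{"commands":{"type":"string"},"force":{"type":"number"}},"required":["commands"]}

```bash
mkdir -p pics
cat > h.py <<'E'
import numpy as np, cv2
from cell import status, viewer, arm
def img(n,save=None):
    d=viewer.get_image(n)
    if save: cv2.imwrite('pics/'+save,cv2.cvtColor(d['pixels'],cv2.COLOR_RGB2BGR))
    return d
def ray(d,u,v):
    K=np.array(d['camera_matrix']);k=float(d['k1'])
    p=np.array([(u-K[0,2])/K[0,0],(v-K[1,2])/K[1,1]]);q=p.copy()
    for _ in range(20): q=p/(1+k*(q@q))
    R=np.array(d['R']);t=np.array(d['t'])
    return -R.T@t, R.T@np.array([q[0],q[1],1])
def onz(d,u,v,z):
    o,r=ray(d,u,v); return o+r*(z-o[2])/r[2]
def cloud(d):
    K=np.array(d['camera_matrix']);k=float(d['k1']);Z=d['z_map'];h,w=Z.shape
    u,v=np.meshgrid(np.arange(w),np.arange(h))
    a=(u-K[0,2])/K[0,0];b=(v-K[1,2])/K[1,1];x,y=a.copy(),b.copy()
    for _ in range(20):
        s=1+k*(x*x+y*y);x,y=a/s,b/s
    P=np.stack([x*Z,y*Z,Z],-1)-np.array(d['t'])
    return P@np.array(d['R'])
E
python3 - <<'E'
from h import *
s=status.observe();print(s)
for n in('top','side'):
    d=img(n,n+'0.png');np.savez('pics/'+n+'0.npz',**d);print(d['camera_matrix'],d['k1'],d['R'],d['t'])
E
```

```text
{'clock': 0.0, 'joints': array([-1.44658544,  0.43522432,  0.02500028,  1.57411547, -0.01158887,
        1.13398097, -0.07510521]), 'dq': array([ 1.13393835e-03, -7.24212867e-06, -3.22167238e-04, -2.09830091e-03,
        2.61269557e-04, -6.33612295e-04,  7.40377185e-04]), 'joint_efforts': array([-4.54718411e-04, -6.67854881e+01,  9.84954759e-01, -3.14470696e+01,
       -6.04967074e-02,  4.26859839e-02,  1.69590294e-04]), 'position': array([0.14050417, 0.60847308, 0.22593735]), 'ee_rot': array([ 2.45778033e+00,  1.95497998e+00, -1.77349166e-03]), 'force': array([ 0.1150519 ,  0.33183769, -0.36206288]), 'ft_torque': array([-0.02615777,  0.03997018, -0.01116634]), 'width': 0.9995005571947072}
[[402.74838023   0.         278.72969756]
 [  0.         402.74838023 206.12116321]
 [  0.           0.           1.        ]] 0.016613367445972402 [[-0.00728731 -0.9998723  -0.01422213]
 [-0.98761344  0.00942577 -0.15662324]
 [ 0.15673729  0.0129046  -0.98755602]] [-0.02757486  0.47771762  1.30087528]
[[493.03498237   0.         272.11034411]
 [  0.         493.03498237 219.43578233]
 [  0.           0.           1.        ]] -0.06712130512955967 [[ 0.81801436 -0.57508109  0.01158617]
 [-0.3976813  -0.57999857 -0.71095094]
 [ 0.41557441  0.57696048 -0.70314616]] [-0.44316495  0.20979456  1.54622205]
```

View pics/top0.png

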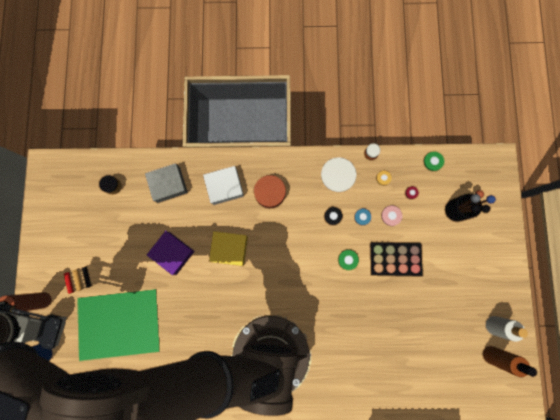

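View pics/side0.png

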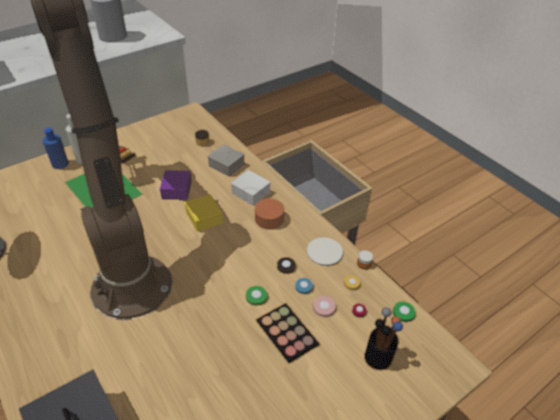

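```bash
cat >> h.py <<'E'
RG={'grey':None}
def blocks(d,box=None):
    "objects standing above bench: by cloud height 40..65mm"
    P=cloud(d);Z=P[...,2];m=((Z>.044)&(Z<.066)&(P[...,0]>.3)&(P[...,0]<.86)&(d['z_map']>0)).astype(np.uint8)
    out=[]
    n,l,s,c=cv2.connectedComponentsWithStats(cv2.erode(m,np.ones((3,3))))
    for i in range(1,n):
        if s[i,4]<60: continue
        q=P[l==i][:,:2]; r=cv2.minAreaRect((q*1000).astype(np.float32))
        out.append((np.round(c[i]),np.round(r[0]),np.round(r[1]),round(r[2]),d['pixels'][l==i].mean(0).round(),round(Z[l==i].mean(),4)))
    return out
def disc(d,lo,hi,z,roi=None,minA=30):
    hsv=cv2.cvtColor(d['pixels'],cv2.COLOR_RGB2HSV);m=cv2.inRange(hsv,np.array(lo),np.array(hi))
    if roi: k=np.zeros_like(m);k[roi[1]:roi[3],roi[0]:roi[2]]=1;m*=k
    m=cv2.morphologyEx(m,cv2.MORPH_CLOSE,np.ones((3,3)))
    out=[]
    for c in cv2.findContours(m,cv2.RETR_EXTERNAL,cv2.CHAIN_APPROX_NONE)[0]:
        if cv2.contourArea(c)<minA: continue
        w=np.array([onz(d,*p,z)[:2] for p in cv2.convexHull(c)[:,0]])*1000
        (x,y),r=cv2.minEnclosingCircle(w.astype(np.float32))
        out.append((np.round([x,y],1),round(2*r,1),c[:,0].mean(0).round()))
    return out
E
python3 - <<'E'
from h import *
d=dict(np.load('pics/top0.npz'))
for b in blocks(d): print(*b)
P=cloud(d);hsv=cv2.cvtColor(d['pixels'],cv2.COLOR_RGB2HSV)
for n,(u,v) in dict(crateL=(184,78),crateR=(290,78),crBL=(184,143),crBR=(290,145),plate=(339,175),jar=(373,151),tin=(109,184),cup=(463,207),c44=(412,193),c50=(384,178),c68=(392,216),c56=(363,217),c62=(333,216),g1=(434,161),g2=(348,260),purple=(171,253),yellow=(228,249),edge=(330,146),palette=(397,259)).items():
    print(n,P[v,u].round(3),hsv[v,u],onz(d,u,v,.016).round(3)[:2])
s=dict(np.load('pics/side0.npz'));
D=cv2.cvtColor(d['pixels'],cv2.COLOR_RGB2BGR)
cv2.imwrite('pics/crop.png',cv2.resize(D[130:290,300:500],None,fx=4,fy=4,interpolation=cv2.INTER_CUBIC)[:600])
E
```

```text
[164. 182.] [560. 348.] [ 93. 102.] 18 [139. 139. 128.] 0.0538
[222. 185.] [549. 155.] [ 93. 102.] 15 [218. 219. 211.] 0.0539
[269. 191.] [527.  -0.] [96. 93.] 0 [170.  90.  59.] 0.0539
[168. 249.] [326. 325.] [103.  91.] 53 [51. 23. 68.] 0.0539
[227. 247.] [342. 135.] [104.  86.] 84 [127. 107.  36.] 0.0542
crateL [ 1.331  0.502 -0.748] [ 17 116 169] [0.946 0.303]
crateR [ 1.326 -0.089 -0.753] [ 16 131 162] [ 0.941 -0.075]
crBL [ 0.717  0.304 -0.017] [ 20 100 205] [0.706 0.296]
crBR [ 0.704 -0.072 -0.014] [ 17 116 136] [ 0.694 -0.072]
plate [ 0.588 -0.238  0.011] [ 26  19 223] [ 0.586 -0.238]
jar [ 0.661 -0.35   0.045] [ 30  19 220] [ 0.67  -0.357]
tin [0.555 0.533 0.051] [160  59  26] [0.563 0.548]
cup [ 0.468 -0.636  0.041] [  9 173  31] [ 0.472 -0.647]
c44 [ 0.522 -0.482  0.012] [150   2 213] [ 0.521 -0.481]
c50 [ 0.574 -0.389  0.018] [ 30   3 220] [ 0.574 -0.39 ]
c68 [ 0.444 -0.41   0.015] [ 98   5 224] [ 0.444 -0.41 ]
c56 [ 0.441 -0.313  0.017] [ 90   3 223] [ 0.441 -0.313]
c62 [ 0.446 -0.214  0.011] [ 90   3 225] [ 0.446 -0.213]
g1 [ 0.631 -0.562  0.017] [ 90   5 222] [ 0.632 -0.562]
g2 [ 0.299 -0.258  0.018] [ 90   1 227] [ 0.299 -0.258]
purple [0.325 0.317 0.053] [141 177  69] [0.327 0.328]
yellow [0.336 0.133 0.053] [ 23 183 127] [0.338 0.138]
edge [ 0.696 -0.212 -0.005] [ 17 122 169] [ 0.689 -0.21 ]
palette [ 0.301 -0.42   0.014] [ 9 83 43] [ 0.301 -0.419]
```

View pics/crop.png

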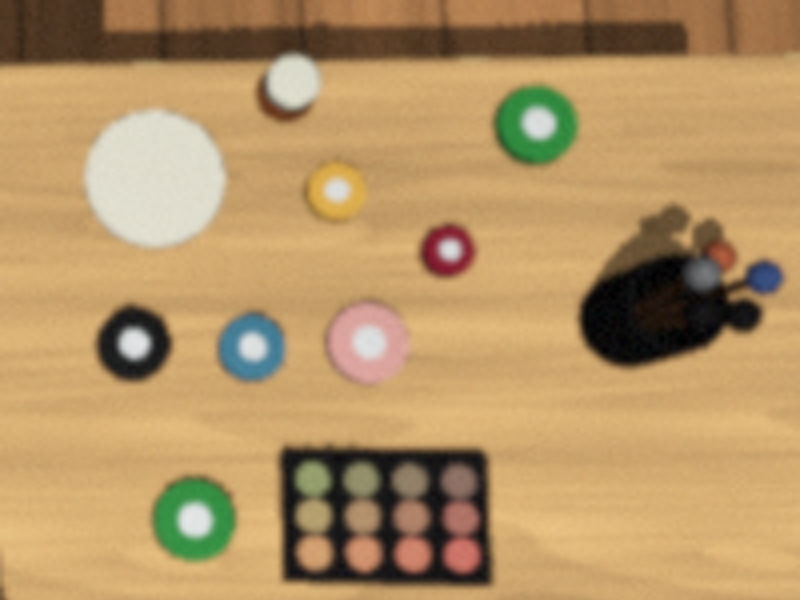

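The crop confirms the pink compact at crop (368,342). The green look-alikes at (537,124) and (195,520) stay put. All three plinths are present: grey, white and red. The crate's mouth spans about y −0.066 to 0.294. I'll push white, then red, then grey (sideways first), using half-open fingers.

Emit:
jog_arm(
  commands="0 0.067 -0.1 0 0 0 0.012; 0 0.067 -0.1 0 0 0 0.012; 0 0.067 -0.1 0 0 0 0.012; 0 0.067 -0.1 0 0 0 0; 0 0.067 -0.1 0 0 0 0",
  force=40,
)

```text
clock: 0.6
position: [0.2417, 0.4574, 0.2264]
ee_rot: [2.222, 2.221, -0.001]
force: [-0.0, -0.4, 0.4]
width: 0.614
```

Emit:
jog_arm(
  commands="0 0.067 -0.1 0 0 0 0; 0 0.067 -0.1 0 0 0 0; 0 0.067 -0.1 0 0 0 0; 0 0.067 -0.1 0 0 0 0; 0 0.067 -0.1 0 0 0 0",
)

```text
clock: 1.1
position: [0.342, 0.3075, 0.2266]
ee_rot: [-2.222, -2.221, 0.0]
force: [-0.3, 0.9, -0.7]
width: 0.502
```

Emit:
jog_arm(
  commands="0 0.067 -0.1 0 0 0 0; 0 0.067 -0.1 0 0 0 0; 0 0.067 -0.1 0 0 0 0; 0 0.067 -0.1 0 0 0 0; 0 0.067 -0.1 0 0 0 0",
)

```text
clock: 1.6
position: [0.4425, 0.1576, 0.2266]
ee_rot: [-2.222, -2.221, 0.0]
force: [0.3, 1.1, -0.8]
width: 0.5
```

Emit:
jog_arm(
  commands="0 0 0 -0.138 0 0 0; 0 0 0 -0.138 0 0 0; 0 0 0 -0.138 0 0 0; 0 0 0 -0.138 0 0 0; 0 0 0 -0.136 0 0 0",
)

```text
clock: 2.1
position: [0.4419, 0.1589, 0.0188]
ee_rot: [2.222, 2.221, 0.0]
force: [0.6, 1.0, -0.6]
width: 0.496
```

Emit:
jog_arm(
  commands="0 0.05 0 0 0 0 0; 0 0.05 0 0 0 0 0; 0 0.05 0 0 0 0 0; 0 0.05 0 0 0 0 0; 0 0.05 0 0 0 0 0",
)

```text
clock: 2.6
position: [0.5146, 0.1599, 0.0193]
ee_rot: [-2.217, -2.22, 0.006]
force: [-4.6, 3.2, -0.4]
width: 0.503
```

Emit:
jog_arm(
  commands="0 0.05 0 0 0 0 0; 0 0.05 0 0 0 0 0; 0 0.05 0 0 0 0 0; 0 0.05 0 0 0 0 0; 0 0.05 0 0 0 0 0",
)

```text
clock: 3.1
position: [0.5881, 0.1589, 0.0193]
ee_rot: [-2.218, -2.217, 0.01]
force: [-12.8, 0.8, 9.0]
width: 0.498
```

Run:
```python
from h import *
d=img('top','t1.png')
for b in blocks(d): print(*b)
```

```text
[235. 149.] [665. 118.] [51. 58.] 4 [141. 142. 136.] 0.0537
[157. 182.] [557. 354.] [93. 88.] 19 [165. 165. 153.] 0.0537
[269. 191.] [526.   0.] [93. 95.] 90 [150.  81.  53.] 0.054
[236. 245.] [343. 118.] [68. 78.] 84 [248. 233.  95.] 0.0541
```

View pics/t1.png

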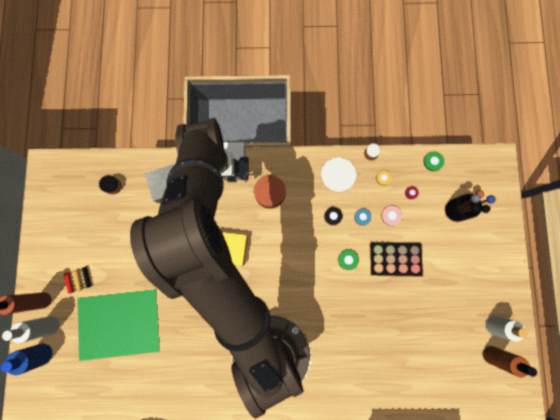

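The white block at (230,150) is squared to the fingers and moving toward the crate.

Emit:
jog_arm(
  commands="0 0.05 0 0 0 0 0; 0 0.05 0 0 0 0 0; 0 0.05 0 0 0 0 0; 0 0.05 0 0 0 0 0; 0 0.05 0 0 0 0 0",
)

```text
clock: 3.65
position: [0.6645, 0.1593, 0.0196]
ee_rot: [-2.219, -2.219, 0.006]
force: [-2.5, 1.4, 3.3]
width: 0.497
```

Emit:
jog_arm(
  commands="0 0.06 0 0 0 0 0; 0 0.06 0 0 0 0 0; 0 0.06 0 0 0 0 0; 0 0.06 0 0 0 0 0; 0 0 0 0 0 0 0",
)

```text
clock: 4.15
position: [0.7407, 0.1583, 0.0198]
ee_rot: [2.222, 2.219, 0.001]
force: [2.0, -0.4, -0.5]
width: 0.497
```

Run:
```python
from h import *
d=img('top'); e=img('side')
a=np.hstack([d['pixels'][60:260,130:330],e['pixels'][110:310,180:380]])
cv2.imwrite('pics/s1.png',cv2.resize(cv2.cvtColor(a,cv2.COLOR_RGB2BGR),None,fx=2,fy=2))
```

```text
(no output)
```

View pics/s1.png

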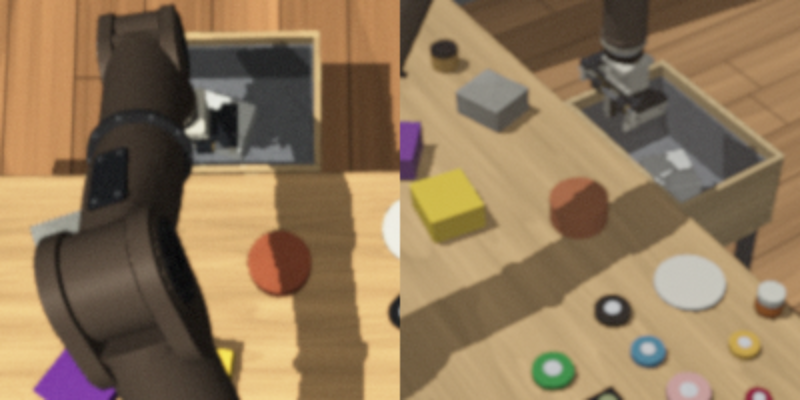

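White is in the crate, at right image (675,170). Red next.

Emit:
jog_arm(
  commands="0 0 0 0.16 0 0 0; 0 0 0 0.16 0 0 0; 0 -0.125 -0.066 0 0 0 0; 0 -0.125 -0.066 0 0 0 0; 0 -0.125 -0.066 0 0 0 0",
)

```text
clock: 4.75
position: [0.624, 0.0993, 0.1165]
ee_rot: [-2.221, -2.221, -0.0]
force: [0.5, -0.7, -0.7]
width: 0.5
```

Emit:
jog_arm(
  commands="0 -0.125 -0.066 0 0 0 0; 0 -0.125 -0.066 0 0 0 0; 0 -0.125 -0.066 0 0 0 0; 0 -0.125 -0.066 0 0 0 0; 0 -0.125 -0.066 0 0 0 0",
)

```text
clock: 5.25
position: [0.4361, 0.0002, 0.1162]
ee_rot: [-2.221, -2.221, -0.0]
force: [0.8, -2.2, 0.2]
width: 0.5
```

Emit:
jog_arm(
  commands="0 0 0 -0.16 0 0 0; 0 0 0 -0.16 0 0 0; 0 0 0 0 0 0 0; 0 0.03 0 0 0 0 0; 0 0.03 0 0 0 0 0",
)

```text
clock: 5.75
position: [0.4589, 0.0009, 0.0224]
ee_rot: [2.221, 2.22, 0.003]
force: [0.5, -0.0, 0.4]
width: 0.503
```

Emit:
jog_arm(
  commands="0 0.05 0.01 0 0 0 0; 0 0.05 0.01 0 0 0 0; 0 0.05 0.01 0 0 0 0; 0 0.05 0.01 0 0 0 0; 0 0.05 0.01 0 0 0 0",
)

```text
clock: 6.25
position: [0.5298, 0.0149, 0.0222]
ee_rot: [-2.221, -2.218, 0.006]
force: [-12.1, -3.3, 5.1]
width: 0.502
```

Emit:
jog_arm(
  commands="0 0.05 0.01 0 0 0 0; 0 0.05 0.01 0 0 0 0; 0 0.05 0.01 0 0 0 0; 0 0.05 0.01 0 0 0 0; 0 0.05 0.01 0 0 0 0",
)

```text
clock: 6.75
position: [0.6056, 0.0302, 0.0223]
ee_rot: [-2.221, -2.219, 0.005]
force: [-10.3, -2.9, 1.9]
width: 0.501
```

Run:
```python
from h import *
d=img('top')
for b in blocks(d): print(*b)
```

```text
[165. 182.] [559. 348.] [ 94. 104.] 19 [158. 158. 146.] 0.054
[165. 249.] [329. 329.] [93. 91.] 52 [128.  61. 166.] 0.054
```

Emit:
jog_arm(
  commands="0 0.05 0 0 0 0 0; 0 0.05 0 0 0 0 0; 0 0.05 0 0 0 0 0; 0 0.05 0 0 0 0 0; 0 0.05 0 0 0 0 0",
)

```text
clock: 7.3
position: [0.6841, 0.031, 0.0239]
ee_rot: [2.22, 2.22, 0.005]
force: [0.4, -0.4, 1.0]
width: 0.497
```

Emit:
jog_arm(
  commands="0 0.06 0 0 0 0 0; 0 0.06 0 0 0 0 0; 0 0.06 0 0 0 0 0; 0 0.06 0 0 0 0 0; 0 0 0 0 0 0 0",
)

```text
clock: 7.8
position: [0.7577, 0.0309, 0.0235]
ee_rot: [2.219, 2.218, 0.007]
force: [0.3, 0.0, 0.7]
width: 0.501
```

Run:
```python
from h import *
d=img('top'); e=img('side')
for b in blocks(d): print(*b)
a=np.hstack([d['pixels'][60:260,130:330],e['pixels'][110:310,180:380]])
cv2.imwrite('pics/s2.png',cv2.resize(cv2.cvtColor(a,cv2.COLOR_RGB2BGR),None,fx=2,fy=2))
print(status.observe()['joints'])
```

```text
[164. 182.] [559. 348.] [ 94. 103.] 19 [156. 156. 145.] 0.054
[169. 249.] [326. 324.] [103.  91.] 53 [127.  61. 164.] 0.0541
[-0.22521004  0.83369522  0.20399187  1.39958331 -0.18878106  0.92481164
  1.59750784]
```

View pics/s2.png

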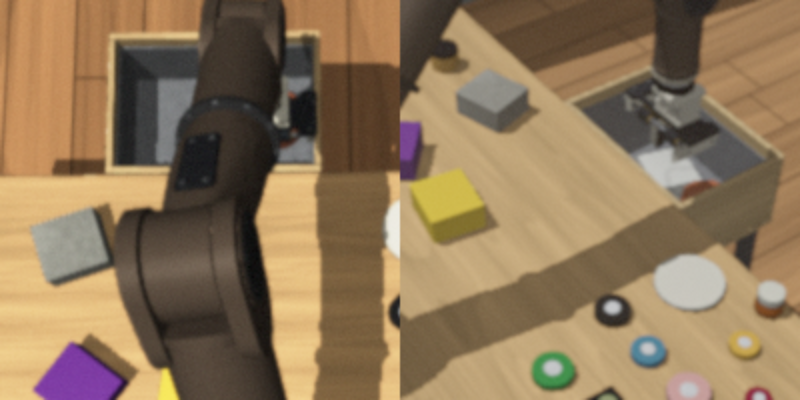

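Red is in the crate too, at right image (700,187). Next is grey at (0.559, 0.348): first slide it −y, with the tool turned 90°.

Emit:
jog_arm(
  commands="0 0 0 0.16 0 0 0; 0 0 0 0.16 0 0 0; 0 -0.061 0.13 0 0 0 -0.0227; 0 -0.061 0.13 0 0 0 -0.0227; 0 -0.061 0.13 0 0 0 -0.0227",
)

```text
clock: 8.4
position: [0.698, 0.1487, 0.1181]
ee_rot: [-2.648, -1.689, -0.003]
force: [0.1, 0.9, 0.3]
width: 0.498
```

Emit:
jog_arm(
  commands="0 -0.061 0.13 0 0 0 -0.0227; 0 -0.061 0.13 0 0 0 -0.0227; 0 -0.061 0.13 0 0 0 -0.0227; 0 -0.061 0.13 0 0 0 -0.0227; 0 -0.061 0.13 0 0 0 -0.0227",
)

```text
clock: 8.9
position: [0.606, 0.3441, 0.1176]
ee_rot: [-3.07, -0.66, -0.001]
force: [0.0, 1.1, 0.5]
width: 0.499
```

Emit:
jog_arm(
  commands="0 -0.061 0.13 0 0 0 -0.0227; 0 -0.061 0.13 0 0 0 -0.0227; 0 -0.061 0.13 0 0 0 -0.0227; 0 0 0 0 0 0 0; 0 0 0 0 0 0 0",
)

```text
clock: 9.4
position: [0.551, 0.4611, 0.1169]
ee_rot: [-3.141, -0.008, 0.001]
force: [0.3, -0.2, 0.3]
width: 0.501
```

Run:
```python
from h import *
d=img('top','t3.png'); e=img('side')
for b in blocks(d): print(*b)
print(status.observe()['joints'])
```

```text
[164. 182.] [560. 348.] [ 93. 104.] 19 [130. 130. 121.] 0.0538
[168. 249.] [327. 325.] [102.  91.] 53 [121.  58. 157.] 0.0538
[227. 247.] [342. 135.] [103.  86.] 84 [168. 147.  53.] 0.0541
[-1.13057979  0.7472164   0.64282878  1.47137791 -0.47876491  1.08272607
 -0.38887876]
```

Emit:
jog_arm(
  commands="0 0.02 -0.02 -0.1 0 0 0; 0 0 0 -0.12 0 0 0; 0 0 0 -0.1 0 0 0; 0 0 -0.03 0 0 0 0; 0 0 -0.04 0 0 0 0",
)

```text
clock: 10.0
position: [0.5595, 0.4307, 0.0211]
ee_rot: [3.141, 0.001, 0.0]
force: [0.3, -0.0, 0.4]
width: 0.497
```

Emit:
jog_arm(
  commands="0 0 -0.05 0 0 0 0; 0 0 -0.05 0 0 0 0; 0 0 -0.05 0 0 0 0; 0 0 -0.05 0 0 0 0; 0 0 -0.05 0 0 0 0",
)

```text
clock: 10.5
position: [0.5612, 0.3582, 0.0237]
ee_rot: [-3.137, -0.002, -0.008]
force: [-0.9, 6.9, -1.2]
width: 0.501
```

Emit:
jog_arm(
  commands="0 0 -0.05 0 0 0 0; 0 0 -0.05 0 0 0 0; 0 0 -0.05 0 0 0 0; 0 0 -0.05 0 0 0 0; 0 0 -0.05 0 0 0 0",
)

```text
clock: 11.0
position: [0.5606, 0.2843, 0.0236]
ee_rot: [-3.136, -0.003, -0.007]
force: [0.1, 8.0, 0.9]
width: 0.497
```

Emit:
jog_arm(
  commands="0 0 -0.05 0 0 0 0; 0 0 -0.05 0 0 0 0; 0 0 -0.05 0 0 0 0; 0 0 0 0 0 0 0; 0 0 0.03 0 0 0 0",
)

```text
clock: 11.5
position: [0.5601, 0.2443, 0.0225]
ee_rot: [-3.141, 0.004, -0.004]
force: [0.2, 0.5, -0.6]
width: 0.5
```

Run:
```python
from h import *
d=img('top','t4.png'); e=img('side','s4.png')
for b in blocks(d): print(*b)
for b in blocks(e): print('s',*b)
```

```text
[219. 186.] [543. 168.] [104.  93.] 89 [117. 117. 108.] 0.0538
[169. 249.] [330. 321.] [103.  80.] 53 [139.  67. 179.] 0.0542
[227. 247.] [342. 136.] [103.  86.] 83 [251. 239. 102.] 0.054
s [178. 179.] [333. 322.] [113.  92.] 61 [120.  71. 143.] 0.0555
s [247. 182.] [543. 164.] [ 97. 110.] 1 [109. 107.  99.] 0.0546
s [205. 207.] [345. 135.] [110.  84.] 86 [203. 182.  74.] 0.0549
```

Emit:
jog_arm(
  commands="0 0 0.02 0.16 0 0 0; 0 0 0 0.16 0 0 0; 0 -0.032 -0.025 0 0 0 0.0227; 0 -0.032 -0.025 0 0 0 0.0227; 0 -0.032 -0.025 0 0 0 0.0227",
)

```text
clock: 12.1
position: [0.5297, 0.2304, 0.1169]
ee_rot: [3.067, 0.68, 0.001]
force: [-0.1, -0.4, 0.1]
width: 0.501
```

Emit:
jog_arm(
  commands="0 -0.032 -0.025 0 0 0 0.0227; 0 -0.032 -0.025 0 0 0 0.0227; 0 -0.032 -0.025 0 0 0 0.0227; 0 -0.032 -0.025 0 0 0 0.0227; 0 -0.032 -0.025 0 0 0 0.0227",
)

```text
clock: 12.6
position: [0.4816, 0.1926, 0.1165]
ee_rot: [2.637, 1.707, 0.0]
force: [0.0, -0.7, -0.4]
width: 0.499
```

Emit:
jog_arm(
  commands="0 -0.032 -0.025 0 0 0 0.0227; 0 -0.032 -0.025 0 0 0 0.0227; 0 -0.032 -0.025 0 0 0 0.0227; 0 0 0 0 0 0 0; 0 0 0 0 0 0 0",
)

```text
clock: 13.1
position: [0.4536, 0.1705, 0.1166]
ee_rot: [2.227, 2.216, 0.001]
force: [-0.9, 0.7, 0.2]
width: 0.498
```

Emit:
jog_arm(
  commands="0 0 0 -0.16 0 0 0; 0 0 0 -0.16 0 0 0; 0 0 0 0 0 0 0; 0 0.04 0 0 0 0 0; 0 0.04 0 0 0 0 0",
)

```text
clock: 13.6
position: [0.4799, 0.1709, 0.0226]
ee_rot: [2.222, 2.219, 0.005]
force: [0.1, 0.6, -0.3]
width: 0.5
```

Emit:
jog_arm(
  commands="0 0.05 0 0 0 0 0; 0 0.05 0 0 0 0 0; 0 0.05 0 0 0 0 0; 0 0.05 0 0 0 0 0; 0 0.05 0 0 0 0 0",
)

```text
clock: 14.1
position: [0.5516, 0.1705, 0.0225]
ee_rot: [-2.221, -2.219, 0.002]
force: [-11.0, 0.6, 2.9]
width: 0.501
```

Emit:
jog_arm(
  commands="0 0.05 0 0 0 0 0; 0 0.05 0 0 0 0 0; 0 0.05 0 0 0 0 0; 0 0.05 0 0 0 0 0; 0 0.05 0 0 0 0 0",
)

```text
clock: 14.6
position: [0.6265, 0.1705, 0.0228]
ee_rot: [-2.221, -2.219, 0.002]
force: [-12.3, -0.1, 6.1]
width: 0.498
```

Emit:
jog_arm(
  commands="0 0.05 0 0 0 0 0; 0 0.05 0 0 0 0 0; 0 0.05 0 0 0 0 0; 0 0.05 0 0 0 0 0; 0 0.05 0 0 0 0 0",
)

```text
clock: 15.1
position: [0.7055, 0.1702, 0.0244]
ee_rot: [2.221, 2.218, 0.007]
force: [0.9, -0.4, -0.0]
width: 0.499
```

Run:
```python
from h import *
d=img('top','t4.png')
for b in blocks(d): print(*b)
```

```text
[239. 243.] [346. 103.] [43. 71.] 89 [246. 230.  92.] 0.0539
[153. 255.] [318. 374.] [33. 21.] 42 [130.  63. 167.] 0.0538
```

Emit:
jog_arm(
  commands="0 0.05 0 0 0 0 0; 0 0.05 0 0 0 0 0; 0 0 0 0.16 0 0 0; 0 0 0 0.16 0 0 0; 0 0 0 0.16 0 0 0",
)

```text
clock: 15.65
position: [0.7331, 0.1697, 0.1692]
ee_rot: [2.222, 2.218, 0.004]
force: [1.0, 0.4, -0.3]
width: 0.503
```

Emit:
jog_arm(
  commands="-1 -0.06 -0.129 0 0 0 -0.0227; -1 -0.06 -0.129 0 0 0 -0.0227; -1 -0.06 -0.129 0 0 0 -0.0227; -1 -0.06 -0.129 0 0 0 -0.0227; -1 -0.06 -0.129 0 0 0 -0.0227",
)

```text
clock: 16.15
position: [0.6425, -0.0252, 0.1677]
ee_rot: [2.861, 1.295, 0.007]
force: [-0.3, -0.6, 0.6]
width: 0.884
```

Emit:
jog_arm(
  commands="-0.7 -0.06 -0.129 0 0 0 -0.0227; -0.7 -0.06 -0.129 0 0 0 -0.0227; -0.7 -0.06 -0.129 0 0 0 -0.0227; -0.7 -0.06 -0.129 0 0 0 -0.0227; -0.7 -0.06 -0.129 0 0 0 -0.0227",
)

```text
clock: 16.65
position: [0.5525, -0.2188, 0.1674]
ee_rot: [3.134, 0.216, 0.007]
force: [0.2, -0.2, -0.1]
width: 0.851
```

Emit:
jog_arm(
  commands="-0.7 -0.06 -0.129 0 0 0 -0.0227; -0.7 -0.06 -0.129 0 0 0 0; -0.7 -0.06 -0.129 0 0 0 0; -0.7 -0.06 -0.129 0 0 0 0; -0.7 -0.06 -0.129 0 0 0 0",
)

```text
clock: 17.15
position: [0.4623, -0.4126, 0.1674]
ee_rot: [3.14, 0.002, 0.006]
force: [0.9, -0.6, -0.3]
width: 0.852
```

Run:
```python
from h import *
d=img('top','t5.png'); w=img('wrist'); e=img('side')
for x,n in((w,'wrist5'),(e,'side5'),(d,'top5')): np.savez('pics/'+n+'.npz',**x)
print(status.observe()['joints'],blocks(d))
K=w['camera_matrix'];print(K,w['k1'],-np.array(w['R']).T@w['t'])
a=np.hstack([np.pad(d['pixels'][60:330,150:400],((0,0),(0,0),(0,0))),w['pixels'][::2,::2][:,:].copy() if 0 else cv2.resize(w['pixels'],(360,270))])
cv2.imwrite('pics/s5.png',cv2.cvtColor(a,cv2.COLOR_RGB2BGR))
```

```text
[ 0.1925408   0.5411763   0.68594093  1.70388849 -0.38963481  1.03243382
  1.00486988] [(array([168., 250.]), array([326., 325.]), array([102.,  91.]), 53, array([126.,  61., 164.]), np.float64(0.0539)), (array([227., 247.]), array([341., 135.]), array([103.,  87.]), 83, array([246., 230.,  92.]), np.float64(0.0541))]
[[315.47232255   0.         285.15166891]
 [  0.         315.47232255 207.42950246]
 [  0.           0.           1.        ]] -0.025076841548372277 [ 0.45797475 -0.34787     0.32601164]
```

View pics/s5.png

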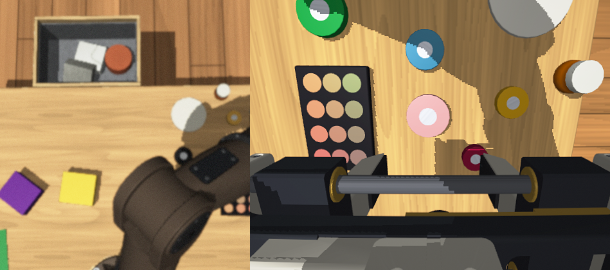

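All three plinths lie in the crate: grey (80,70), white (91,55) and red (118,58). Next I'll locate the compacts from both the top and wrist views.

```bash
cat > m.py <<'E'
from h import *
import sys
C=dict(pink=((165,40,120),(180,130,255)),pink2=((0,40,120),(8,125,255)),blue=((95,90,60),(112,255,255)),gold=((18,130,120),(30,255,255)),gold2=((14,150,60),(30,255,255)),red=((165,150,50),(180,255,200)),black=((0,0,0),(180,255,50)))
def run(d,names,z=.016,**k):
    for n in names:
        for r in disc(d,*C[n],z,**k):
            if 38<r[1]<80: print(n,*r)
E
python3 - <<'E'
from m import *
for f in('top0','side0','wrist5'):
    d=dict(np.load(f'pics/{f}.npz'));print(f)
    run(d,C if f!='wrist5' else ['pink','pink2','blue','gold2','red','black'],minA=60)
    if f!='wrist5':
        for r in disc(d,(20,0,150),(60,45,255),.012,minA=300):
            print('plate',*r)
E
```

```text
top0
pink2 [ 446.  -408.8] 66.9 [391. 215.]
blue [ 443.8 -310.9] 50.9 [362. 216.]
gold [ 576.6 -388.5] 56.8 [384. 177.]
gold2 [  68.2 -791.2] 41.7 [520. 332.]
gold2 [242.9 632.6] 65.1 [ 77. 280.]
gold2 [ 576.9 -387.8] 50.7 [383. 177.]
red [ 524.1 -479.2] 38.7 [411. 192.]
black [ -44.2 -799.1] 57.5 [526. 369.]
black [252.3 602.1] 64.2 [ 86. 277.]
black [ 447.  -213.5] 55.5 [333. 216.]
black [564.7 548.3] 65.1 [109. 184.]
plate [559.  160.9] 143.9 [222. 184.]
plate [ 590.4 -236.3] 117.7 [338. 174.]
side0
pink2 [ 443.8 -411.4] 72.0 [324. 306.]
blue [ 440.1 -314.2] 53.5 [304. 285.]
gold [ 572.8 -390. ] 56.1 [352. 282.]
black [-305.3 -305.9] 54.8 [ 69. 415.]
plate [ 589. -235.] 121.1 [324. 251.]
plate [577.3 197.4] 139.1 [250. 183.]
plate [ 112.6 1770.2] 638.0 [23. 62.]
plate [ 717.4 1737.2] 699.8 [130.  36.]
wrist5
pink [ 449.1 -407.7] 67.2 [276. 180.]
pink2 [ 449.3 -407.6] 68.1 [278. 179.]
blue [ 446.7 -311.5] 55.4 [272.  77.]
gold2 [ 621.8 -529.7] 71.2 [436. 286.]
gold2 [ 292.4 -527. ] 71.4 [134. 287.]
gold2 [ 577.8 -387.3] 54.0 [407. 159.]
gold2 [ 662.5 -349.3] 51.3 [490. 119.]
red [ 525.9 -477.5] 47.4 [348. 244.]
```

Emit:
jog_arm(
  commands="-1 -0.053 0.012 -0.1 0 0 0; -1 0 0 -0.14 0 0 0; -1 0 0 -0.14 0 0 0; -1 0 0 -0.08 0 0 0; -1 0 0 0 0 0 0",
)

```text
clock: 17.8
position: [0.4466, -0.4044, 0.0248]
ee_rot: [-3.138, -0.004, 0.003]
force: [0.3, -0.0, -0.5]
width: 1.0
```

Emit:
jog_arm(
  commands="-1 0 0 -0.04 0 0 0; -1 0 0 -0.04 0 0 0; -1 0 0 0 0 0 0; -1 0 0 0 0 0 0; -1 0 0 0 0 0 0",
)

```text
clock: 18.3
position: [0.4466, -0.4072, 0.003]
ee_rot: [3.141, 0.002, 0.001]
force: [0.5, -0.1, 0.5]
width: 0.995
```

Run:
```python
from m import *
d=img('wrist','w6.png');run(d,['pink','pink2'])
print(status.observe()['position'])
```

```text
pink [ 449.6 -427.9] 52.9 [289. 311.]
pink [ 470.9 -392.5] 39.7 [327. 247.]
pink [ 437.  -392.3] 52.3 [264. 238.]
pink2 [ 449.3 -427.9] 53.4 [290. 311.]
pink2 [ 450.2 -403.8] 65.5 [288. 242.]
[ 0.44656462 -0.40715463  0.00300531]
```

View pics/w6.png

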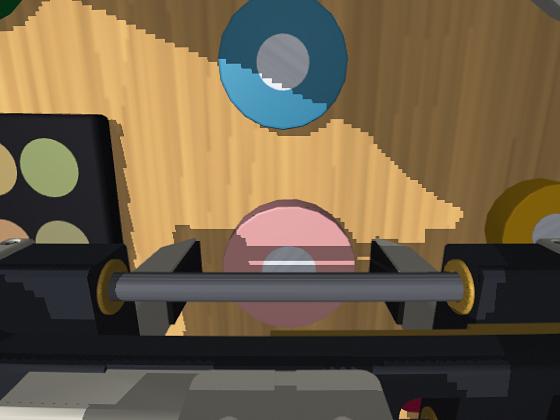

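The wrist view shows the pink compact centred between the fingers at about (289,263). Gripping it.

Run:
```python
from m import *
d=img('wrist'); print(onz(d,289,199,.016),onz(d,289,263,.016),onz(d,289,327,.005))
```

```text
[ 0.44950487 -0.37128347  0.016     ] [ 0.44966874 -0.40439565  0.016     ] [ 0.45003671 -0.44992953  0.005     ]
```

Emit:
jog_arm(
  commands="0.1 0 0 0 0 0 0; 0.5 0 0 0 0 0 0; 0.5 0 0 0 0 0 0; 0.5 0 0 0 0 0 0; 0.5 0 0 0 0 0 0",
  force=20,
)

```text
clock: 18.9
position: [0.4464, -0.4068, 0.0024]
ee_rot: [3.142, 0.002, 0.0]
force: [-0.6, -0.2, 0.6]
width: 0.735
```

Emit:
jog_arm(
  commands="0.5 0 0 0.03 0 0 0; 0.5 0 0 0.1 0 0 0; 0.5 0 0 0.1 0 0 0; 0.5 0 0 0 0 0 0; 0.5 0 0 0 0 0 0",
)

```text
clock: 19.4
position: [0.4466, -0.4069, 0.0722]
ee_rot: [3.141, 0.002, 0.002]
force: [0.0, 0.3, -1.2]
width: 0.734
```

Run:
```python
from m import *
d=img('wrist','w7.png')
print(status.observe()['position'])
```

```text
[ 0.44622809 -0.40642536  0.07127073]
```

View pics/w7.png

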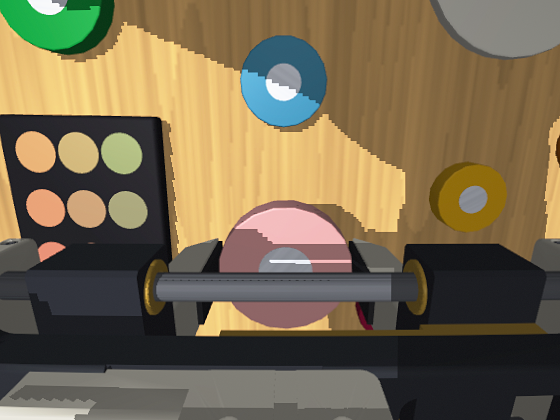

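Emit:
jog_arm(
  commands="0.5 0.08 0.0955 0 0 0 0; 0.5 0.08 0.0955 0 0 0 0; 0.5 0.08 0.0955 0 0 0 0; 0.5 0.08 0.0955 0 0 0 0; 0.5 0.08 0.0955 0 0 0 0",
)

```text
clock: 19.95
position: [0.5663, -0.2618, 0.07]
ee_rot: [-3.141, -0.002, 0.003]
force: [-0.3, 0.0, -0.3]
width: 0.735
```

Emit:
jog_arm(
  commands="0.5 0.08 0.0955 0 0 0 0; 0.5 0 0 -0.06 0 0 0; 0.5 0 0 -0.06 0 0 0; 0.5 0 0 -0.04 0 0 0; 0.5 0 0 0 0 0 0",
)

```text
clock: 20.45
position: [0.5884, -0.2343, 0.0209]
ee_rot: [-3.14, -0.001, 0.007]
force: [-0.9, 0.2, -0.8]
width: 0.733
```

Run:
```python
from m import *
d=img('wrist')
s=status.observe();print(s['position'],s['force'],s['width'])
for n in['pink2','pink']:print(disc(d,*C[n],.03))
```

```text
[ 0.58912259 -0.23489202  0.02218828] [-0.13020419  0.10525714  0.08054377] 0.7366347720028593
[(array([ 589.8, -256.6]), 57.4, array([287., 311.])), (array([ 589.7, -233.7]), 68.1, array([283., 241.]))]
[(array([ 589.5, -256.3]), 56.8, array([285., 311.])), (array([ 589.7, -234.5]), 68.5, array([285., 242.]))]
```

Emit:
jog_arm(
  commands="0.5 0.002 0 -0.013 0 0 0; 0.5 0 0 -0.01 0 0 0; 0.5 0 0 0 0 0 0; 0.5 0 0 0 0 0 0; 0.5 0 0 0 0 0 0",
)

```text
clock: 21.0
position: [0.591, -0.235, 0.0168]
ee_rot: [3.142, 0.002, 0.001]
force: [-0.2, -0.4, -1.0]
width: 0.735
```

Emit:
jog_arm(
  commands="-0.7 0 0 0 0 0 0; -0.9 0 0 0 0 0 0; -0.9 0 0 0 0 0 0; -0.9 0 0 0.05 0 0 0; -0.9 0 0 0.15 0 0 0",
)

```text
clock: 21.5
position: [0.5885, -0.2335, 0.0744]
ee_rot: [-3.14, -0.002, 0.01]
force: [0.4, 0.3, 0.1]
width: 0.947
```

Emit:
jog_arm(
  commands="-0.9 -0.08 0.02 0.1 0 0 0; -0.9 -0.08 0.02 0 0 0 0; -0.9 -0.1 0.02 0 0 0 0; -0.9 -0.12 0.01 0 0 0 0; -0.9 -0.12 0 0 0 0 0",
)

```text
clock: 22.0
position: [0.4399, -0.2135, 0.1074]
ee_rot: [-3.141, -0.003, -0.002]
force: [0.2, -2.2, -0.0]
width: 0.951
```

Run:
```python
from m import *
d=img('top','t8.png'); w=img('wrist','w8.png')
print('top');run(d,['pink','pink2'],z=.028,minA=60);run(d,['blue','gold2','red','black'],minA=60)
for r in disc(d,(20,0,120),(60,45,255),.012,minA=300)+disc(d,(0,0,60),(180,150,255),.012,roi=(319,154,360,197),minA=100): print('plate',*r)
print('wrist');run(w,['black','blue'],minA=60);print(status.observe()['position'])
```

```text
top
pink2 [ 297.4 -470.4] 78.9 [415. 259.]
pink2 [ 594.  -232.9] 64.7 [337. 170.]
gold2 [242.9 634.3] 64.1 [ 77. 280.]
gold2 [ 575.9 -387.3] 52.9 [383. 177.]
red [ 523.6 -479.2] 39.4 [411. 192.]
black [ -42.7 -799.2] 56.6 [526. 369.]
black [564.5 549.5] 60.8 [109. 184.]
plate [ 72.4 819.9] 90.3 [ 16. 333.]
plate [745.5 152.9] 112.1 [225. 133.]
plate [803.8 104.5] 136.7 [240. 114.]
plate [ 587.8 -238.7] 202.6 [338. 172.]
wrist
black [ 450.1 -210.7] 62.8 [305. 207.]
blue [ 446.  -310.1] 56.0 [299. 315.]
[ 0.43592676 -0.21380137  0.10711213]
```

View pics/w8.png

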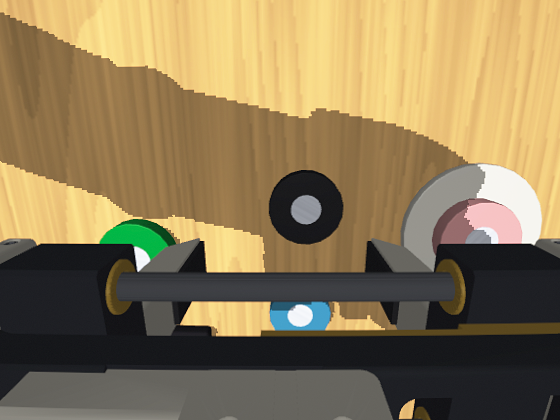

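The pink compact is on the plate at wrist (477,235), and black is at (306,207). Picking black.

Emit:
jog_arm(
  commands="-0.9 0.037 0.006 -0.08 0 0 0; -0.9 0 0 -0.1 0 0 0; -0.9 0 0 -0.1 0 0 0; -0.9 0 0 -0.05 0 0 0; -0.9 0 0 -0.017 0 0 0",
)

```text
clock: 22.6
position: [0.452, -0.2121, 0.0016]
ee_rot: [-3.141, -0.002, 0.002]
force: [-0.1, 0.7, 0.9]
width: 0.952
```

Run:
```python
from m import *
d=img('wrist','w9.png')
print(status.observe()['position'])
m=cv2.inRange(cv2.cvtColor(d['pixels'],cv2.COLOR_RGB2GRAY),0,50)
c=m[150:262,285]; print(150+np.where(c>0)[0][[0,-1]])
r=np.where(m[215,200:400]>0)[0]+200;print(r.min(),r.max())
```

```text
[ 0.45203202 -0.21217386  0.00175032]
[204 246]
244 315
```

Emit:
jog_arm(
  commands="0.1 0 0 0 0 0 0; 0.6 0 0 0 0 0 0; 0.6 0 0 0 0 0 0; 0.6 0 0 0 0 0 0; 0.6 0 0 0 0 0 0",
)

```text
clock: 23.15
position: [0.4524, -0.2121, 0.003]
ee_rot: [3.142, 0.002, 0.002]
force: [-0.4, 0.8, 7.3]
width: 0.667
```

Emit:
jog_arm(
  commands="0.6 0 0 0.03 0 0 0; 0.6 0 0 0.13 0 0 0; 0.6 0 0 0.16 0 0 0; 0.6 0 0 0.16 0 0 0; 0.6 0 0 0.0 0 0 0",
)

```text
clock: 23.65
position: [0.4547, -0.214, 0.152]
ee_rot: [3.139, 0.001, 0.013]
force: [0.8, 1.0, -1.4]
width: 0.668
```

Emit:
jog_arm(
  commands="0.6 0.09 -0.065 0 0 0 0; 0.6 0.1 -0.065 0 0 0 0; 0.6 0.1 -0.065 0 0 0 0; 0.6 0.1 -0.065 0 0 0 0; 0.6 0.1 -0.065 0 0 0 0",
)

```text
clock: 24.15
position: [0.5998, -0.31, 0.1461]
ee_rot: [-3.141, -0.002, 0.001]
force: [1.1, -0.3, 0.3]
width: 0.665
```

Run:
```python
from m import *
d=img('wrist','w10.png');s=status.observe()
print(s['position'],s['width']);run(d,['pink','pink2'],z=.028)
t=img('top','t10.png')
run(t,['pink','pink2'],z=.028)
```

```text
[ 0.60378415 -0.31269047  0.14602284] 0.6685865809562416
pink [ 592.1 -236.7] 66.6 [275. 117.]
pink2 [ 592.1 -236.6] 67.4 [278. 121.]
```

View pics/w10.png

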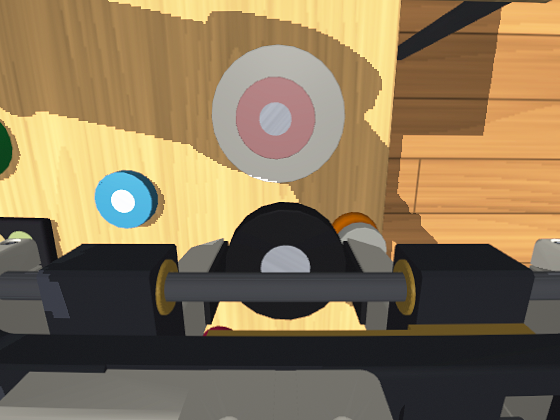

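Run:
```python
from m import *
d=img('wrist');s=status.observe();p=s['position'];print(p)
E=np.array([onz(d,u,v,.012)[:2] for u,v in((278,45),(212,114),(345,114),(285,183),(230,70),(325,163))])
f=lambda c:0
A=np.c_[2*E,np.ones(len(E))];x=np.linalg.lstsq(A,(E**2).sum(1),rcond=None)[0];print('plate',x[:2],np.sqrt(x[2]+x[:2]@x[:2]))
zt=p[2]-.0025+.016
for u,v in((286,203),(228,260),(344,260)): print(onz(d,u,v,zt)[:2]-p[:2])
print('pink silver',onz(d,275.5,119,.028))
```

```text
[ 0.59953181 -0.31063568  0.1456069 ]
plate [ 0.59690332 -0.23779221] 0.058975018996551595
[0.00347017 0.03305429]
[-0.02546089  0.00352907]
[0.03256887 0.00363043]
pink silver [ 0.59443981 -0.23874999  0.028     ]
```

Emit:
jog_arm(
  commands="0.6 -0.03 0.1 0 0 0 0; 0.6 0 0.143 0 0 0 0; 0.6 0 0 -0.15 0 0 0; 0.6 0 0 -0.12 0 0 0; 0.6 0 0 -0.07 0 0 0",
)

```text
clock: 24.8
position: [0.5877, -0.2345, 0.042]
ee_rot: [-3.14, -0.004, 0.005]
force: [0.6, -0.0, -1.3]
width: 0.671
```

Emit:
jog_arm(
  commands="0.6 0 0 0 0 0 0; 0.6 0 0 0 0 0 0; 0.6 0 0 0 0 0 0; 0.6 0 0 0 0 0 0; 0.6 0 0 0 0 0 0",
)

```text
clock: 25.3
position: [0.5905, -0.2369, 0.0454]
ee_rot: [3.141, 0.002, 0.003]
force: [0.2, 0.5, -0.5]
width: 0.672
```

Run:
```python
from m import *
s=status.observe();print(s['position'],s['ee_rot'],s['width'])
e=img('side');w=img('wrist');t=img('top')
cv2.imwrite('pics/s11.png',np.vstack([cv2.cvtColor(np.hstack([cv2.resize(e['pixels'][200:300,264:384],(400,333)),cv2.resize(t['pixels'][125:225,279:399],(400,333))]),cv2.COLOR_RGB2BGR),cv2.cvtColor(cv2.resize(w['pixels'][130:340,150:420],(800,622))[:267+0],cv2.COLOR_RGB2BGR)]))
```

```text
[ 0.59051863 -0.23693977  0.04543576] [3.14124953e+00 1.82676897e-03 2.64319167e-03] 0.6722320645296318
```

View pics/s11.png

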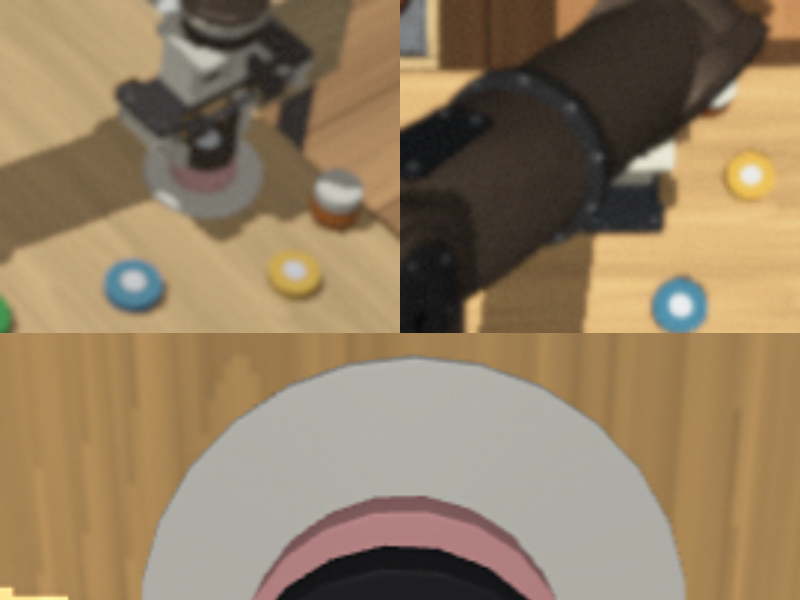

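Run:
```python
from m import *
s=status.observe();p=s['position'];print(p)
d=img('wrist');Z=p[2]-.0025
U=lambda c,r:(c/2.963+150,(r-333)/2.963+130)
for n,c,r,z,R in(('plate',414.5,357,.012,.06),('pinktop',404,512,.028,.034),('pinkbot',404,495,.012,.034),('blkbot',414,546,Z,.031),('blktop',414,570,Z+.016,.031)):
    q=onz(d,*U(c,r),z); print(n,(q[:2]-[0,R])*1000)
```

```text
[ 0.59017545 -0.23674809  0.04476617]
plate [ 594.04466433 -234.99058452]
pinktop [ 591.95258314 -237.22219107]
pinkbot [ 592.01999742 -237.09807993]
blkbot [ 593.67628145 -237.2793437 ]
blktop [ 593.44288416 -237.166076  ]
```

Black hovers within 2 mm of pink's centre, so I'll lower and release it.

Emit:
jog_arm(
  commands="0.6 0 0.002 -0.025 0 0 0; 0.6 0 0 -0.02 0 0 0; 0.6 0 0 0 0 0 0; 0.6 0 0 0 0 0 0; 0.6 0 0 0 0 0 0",
)

```text
clock: 26.0
position: [0.5897, -0.2361, 0.0304]
ee_rot: [-3.141, -0.002, 0.001]
force: [-0.0, -0.5, 0.1]
width: 0.668
```

Emit:
jog_arm(
  commands="-0.5 0 0 0 0 0 0; -0.9 0 0 0 0 0 0; -0.9 0 0 0 0 0 0; -0.9 0 0 0.05 0 0 0; -0.9 0 0 0.15 0 0 0",
)

```text
clock: 26.5
position: [0.5877, -0.2347, 0.0888]
ee_rot: [-3.14, -0.002, 0.01]
force: [0.6, -0.3, -0.3]
width: 0.945
```

Emit:
jog_arm(
  commands="-0.9 -0.1 -0.05 0.1 0 0 0; -0.9 -0.1 -0.05 0 0 0 0; -0.9 -0.1 -0.05 0 0 0 0; -0.9 -0.1 -0.05 0 0 0 0; -0.9 -0.08 -0.05 0 0 0 0",
)

```text
clock: 27.0
position: [0.4443, -0.3119, 0.1221]
ee_rot: [3.142, 0.0, 0.002]
force: [0.2, -0.9, 0.5]
width: 0.947
```

Run:
```python
from m import *
w=img('wrist');s=status.observe();print(s['position'])
run(w,['blue'],minA=60)
t=img('top');run(t,['pink','pink2','black'],z=.03,roi=(310,140,370,210))
```

```text
[ 0.43992655 -0.31510331  0.12239979]
blue [ 446.3 -310. ] 56.8 [286. 203.]
black [ 588.7 -237.4] 60.1 [340. 173.]
```

Emit:
jog_arm(
  commands="-0.9 0 0 -0.1 0 0 0; -0.9 0 0 -0.12 0 0 0; -0.9 0 0 -0.1 0 0 0; -0.9 0 0 -0.05 0 0 0; -0.9 0 0 -0.018 0 0 0",
)

```text
clock: 27.6
position: [0.4459, -0.3107, 0.0037]
ee_rot: [-3.141, -0.002, 0.002]
force: [-0.3, -0.1, 0.0]
width: 0.951
```

Emit:
jog_arm(
  commands="0 0 0 0 0 0 0; 0.8 0 0 0 0 0 0; 0.8 0 0 0 0 0 0; 0.8 0 0 0 0 0 0; 0.8 0 0 0 0 0 0",
)

```text
clock: 28.1
position: [0.4464, -0.3113, 0.0051]
ee_rot: [3.141, 0.002, 0.002]
force: [-1.0, 1.5, 5.4]
width: 0.602
```

```bash
cat >> m.py <<'E'
def hand(w,name,R,p,col=287,zoff=.0135):
    "in-hand centre relative to TCP from the front edge, wrist view"
    hsv=cv2.cvtColor(w['pixels'],cv2.COLOR_RGB2HSV);m=cv2.inRange(hsv,np.array(C[name][0]),np.array(C[name][1]))
    m=cv2.morphologyEx(m,cv2.MORPH_OPEN,np.ones((3,3)))
    r=np.where(m[185:262,col-8:col+8].any(1))[0]+185
    if len(r): q=onz(w,col,r[0],p[2]+zoff);print('hand',r[0],(q[:2]-p[:2]-[0,R])*1000)
E
python3 - <<'E'
from m import *
w=img('wrist');s=status.observe();print(s['position'],s['width']*92)
hand(w,'blue',.028,s['position'])
E
```

```text
[ 0.44640983 -0.31124983  0.0051173 ] 55.27606947643559
hand 208 [1.97151366 3.56103916]
```

Emit:
jog_arm(
  commands="0.8 0 0 0.03 0 0 0; 0.8 0 0 0.13 0 0 0; 0.8 0 0 0.12 0 0 0; 0.8 0.08 0.04 0 0 0 0; 0.8 0.1 0.05 0 0 0 0",
)

```text
clock: 28.65
position: [0.5, -0.2852, 0.0907]
ee_rot: [3.14, -0.003, 0.004]
force: [-0.2, 0.2, -0.6]
width: 0.603
```

Emit:
jog_arm(
  commands="0.8 0.1 0.05 0 0 0 0; 0.8 0.1 0.05 0 0 0 0; 0.8 0.1 0.05 0 0 0 0; 0.8 0 0.01 -0.1 0 0 0; 0.8 0 0 0 0 0 0",
)

```text
clock: 29.15
position: [0.5887, -0.2335, 0.0557]
ee_rot: [-3.14, -0.006, 0.008]
force: [-1.3, 0.6, -0.9]
width: 0.602
```

Emit:
jog_arm(
  commands="0.8 0 0 0 0 0 0; 0.8 0 0 0 0 0 0; 0.8 0 0 0 0 0 0; 0.8 0 0 0 0 0 0; 0.8 0 0 0 0 0 0",
)

```text
clock: 29.65
position: [0.59, -0.2364, 0.059]
ee_rot: [3.142, 0.001, 0.001]
force: [0.1, 0.1, -0.2]
width: 0.604
```

Run:
```python
from m import *
w=img('wrist','w12.png');s=status.observe();print(s['position'],s['width']*92)
hand(w,'blue',.028,s['position'])
cv2.imwrite('pics/w12c.png',cv2.resize(cv2.cvtColor(w['pixels'][130:340,150:420],cv2.COLOR_RGB2BGR),(770,599)))
```

```text
[ 0.59000846 -0.23626613  0.05886716] 55.20376696653313
hand 207 [1.99127826 3.86025228]
```

View pics/w12c.png

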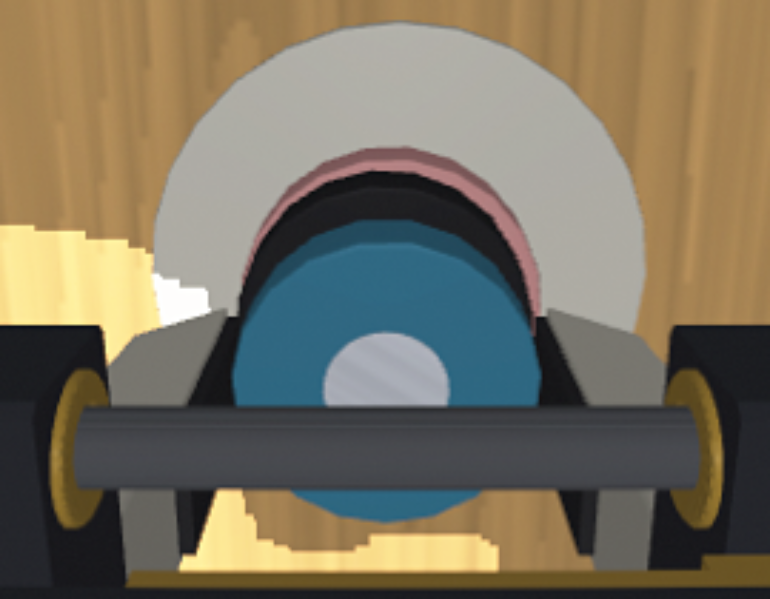

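```bash
cat >> m.py <<'E'
def edges(d,L,S=2.852):
    for n,c,r,z,R in L:
        q=onz(d,c/S+150,r/S+130,z); print(n,((q[:2]-[0,R])*1000).round(1))
E
python3 - <<'E'
from m import *
s=status.observe();p=s['position'];d=img('wrist');Z=p[2]-.004
edges(d,(('plate',399.5,23,.012,.06),('pinktop',393,160,.028,.034),('pinkbot',393,146,.012,.034),('blkbot',388,171,.028,.031),('blktop',388,188,.044,.031),('bluebot',387,218,Z,.028),('bluetop',387,242,Z+.016,.028)))
E
```

```text
plate [ 594.2 -235.2]
pinktop [ 592.7 -237.1]
pinkbot [ 592.9 -237.1]
blkbot [ 591.7 -236.6]
blktop [ 591.6 -236.5]
bluebot [ 591.4 -236.7]
bluetop [ 591.4 -236.6]
```

Stack layers agree within 1.5 mm. Release blue, then pick gold.

Emit:
jog_arm(
  commands="0.8 0.003 0.002 -0.02 0 0 0; 0.8 0 0 -0.016 0 0 0; 0.8 0 0 0 0 0 0; 0.8 0 0 0 0 0 0; 0.8 0 0 0 0 0 0",
)

```text
clock: 30.25
position: [0.5912, -0.2354, 0.0476]
ee_rot: [3.142, 0.002, 0.001]
force: [-0.3, -0.0, 3.1]
width: 0.602
```

Emit:
jog_arm(
  commands="-0.4 0 0 0 0 0 0; -0.6 0 0 0 0 0 0; -0.6 0 0 0 0 0 0; -0.6 0 0 0.05 0 0 0; -0.6 0 0 0.15 0 0 0",
)

```text
clock: 30.75
position: [0.5885, -0.2341, 0.1054]
ee_rot: [-3.14, -0.002, 0.011]
force: [0.8, 0.7, 0.9]
width: 0.801
```

Emit:
jog_arm(
  commands="-0.6 -0.01 -0.1 0 0 0 0; -0.6 -0.01 -0.1 0 0 0 0; -0.6 -0.01 -0.1 0 0 0 0; -0.6 -0.01 -0.1 0 0 0 0; -0.6 -0.006 -0.1 0 0 0 0",
)

```text
clock: 31.25
position: [0.5768, -0.3869, 0.1089]
ee_rot: [3.141, 0.002, 0.001]
force: [0.5, 0.6, 0.5]
width: 0.803
```

Emit:
jog_arm(
  commands="-0.6 0 0 0 0 0 0; -0.6 0 0 0 0 0 0; -0.6 0 0 0 0 0 0; -0.6 0 0 0 0 0 0; -0.6 0 0 0 0 0 0",
)

```text
clock: 31.75
position: [0.5776, -0.3843, 0.1078]
ee_rot: [-3.141, -0.004, -0.0]
force: [0.4, 0.2, 0.5]
width: 0.801
```

Run:
```python
from m import *
w=img('wrist','w13.png');s=status.observe();print(s['position'])
run(w,['gold2','gold'],minA=60)
t=img('top');run(t,['blue'],z=.06);run(t,['gold2','red'])
```

```text
[ 0.57750216 -0.38450841  0.1077231 ]
gold2 [ 703.7 -455.1] 56.1 [428. 287.]
gold2 [ 454.1 -455.9] 56.6 [142. 287.]
gold2 [ 579.9 -386.7] 52.2 [287. 213.]
gold2 [ 665.6 -348. ] 49.6 [383. 160.]
gold [ 435.6 -382.8] 46.7 [112. 208.]
gold [ 512.5 -378.7] 59.5 [205. 204.]
gold [ 401.8 -373.2] 51.8 [ 70. 196.]
gold [ 381.5 -367.4] 79.8 [ 42. 193.]
gold [ 366.9 -285. ] 48.1 [ 7. 85.]
gold2 [  73.8 -791.7] 40.5 [519. 331.]
gold2 [242.9 632.6] 65.1 [ 78. 280.]
```

Emit:
jog_arm(
  commands="-0.6 -0.002 -0.009 -0.1 0 0 0; -0.6 0 0 -0.1 0 0 0; -0.6 0 0 -0.08 0 0 0; -0.6 0 0 -0.05 0 0 0; -0.6 0 0 -0.014 0 0 0",
)

```text
clock: 32.35
position: [0.5757, -0.3874, 0.0028]
ee_rot: [-3.14, -0.002, 0.003]
force: [-0.1, 0.1, -0.2]
width: 0.798
```

Emit:
jog_arm(
  commands="0.2 0 0 0 0 0 0; 0.8 0 0 0 0 0 0; 0.8 0 0 0 0 0 0; 0.8 0 0 0 0 0 0; 0.8 0 0 0 0 0 0",
)

```text
clock: 32.85
position: [0.5772, -0.3887, 0.0056]
ee_rot: [3.141, 0.002, 0.003]
force: [0.2, 0.7, 6.2]
width: 0.532
```

Emit:
jog_arm(
  commands="0.8 0 0 0.03 0 0 0; 0.8 0 0 0.13 0 0 0; 0.8 0 0 0.15 0 0 0; 0.8 0.01 0.1 0 0 0 0; 0.8 0.01 0.1 0 0 0 0",
)

```text
clock: 33.35
position: [0.5827, -0.3293, 0.0999]
ee_rot: [3.14, -0.002, 0.005]
force: [0.6, 1.1, -1.0]
width: 0.534
```

Emit:
jog_arm(
  commands="0.8 0.01 0.1 0 0 0 0; 0.8 0.01 0.1 0 0 0 0; 0.8 0.01 0.1 0 0 0 0; 0.8 0 0 -0.05 0 0 0; 0.8 0 0 -0.03 0 0 0",
)

```text
clock: 33.85
position: [0.5915, -0.2372, 0.0729]
ee_rot: [-3.141, -0.005, 0.0]
force: [0.3, -0.1, -0.3]
width: 0.539
```

Emit:
jog_arm(
  commands="0.8 0 0 0 0 0 0; 0.8 0 0 0 0 0 0; 0.8 0 0 0 0 0 0; 0.8 0 0 0 0 0 0; 0.8 0 0 0 0 0 0",
)

```text
clock: 34.35
position: [0.5915, -0.2387, 0.0738]
ee_rot: [3.141, 0.001, 0.001]
force: [-0.3, 0.2, -0.8]
width: 0.54
```

Run:
```python
from m import *
w=img('wrist','w14.png');s=status.observe();print(s['position'],s['width']*92)
cv2.imwrite('pics/w14c.png',cv2.resize(cv2.cvtColor(w['pixels'][130:340,150:420],cv2.COLOR_RGB2BGR),(770,599)))
```

```text
[ 0.59151322 -0.23851542  0.07367698] 49.186187729246925
```

View pics/w14c.png

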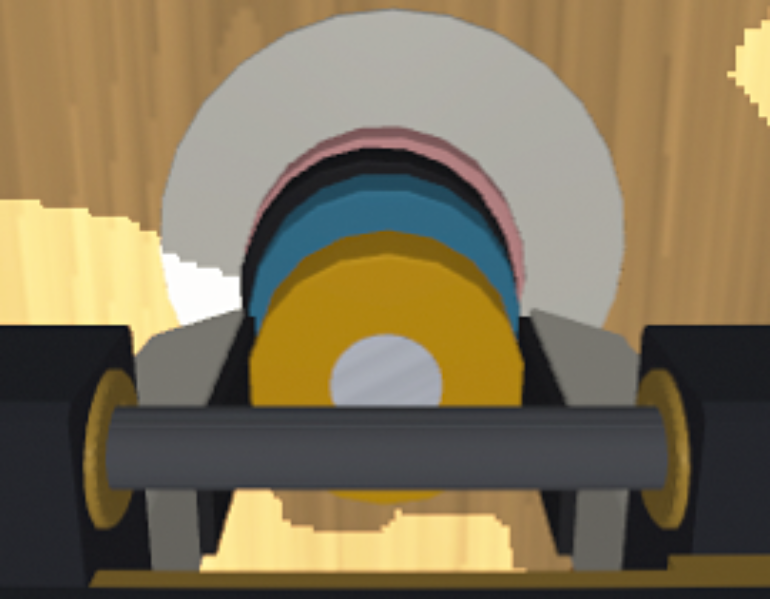

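Run:
```python
from m import *
s=status.observe();p=s['position'];print(p);d=img('wrist');Z=p[2]-.0045
edges(d,(('plate',393.5,10,.012,.06),('pinkbot',389,126,.012,.034),('blkbot',385,149,.028,.031),('bluebot',385,173,.044,.028),('bluetop',385,190,.060,.028),('goldbot',387,231,Z,.025),('goldtop',387,254,Z+.016,.025)))
```

```text
[ 0.59151322 -0.23851542  0.07367698]
plate [ 594.5 -235.2]
pinkbot [ 593.5 -237.1]
blkbot [ 592.6 -236.8]
bluebot [ 592.6 -236. ]
bluetop [ 592.6 -235.9]
goldbot [ 592.9 -238.6]
goldtop [ 592.9 -238.1]
```

Emit:
jog_arm(
  commands="0.8 0 0.007 -0.015 0 0 0; 0.8 0 0 -0.014 0 0 0; 0.8 0 0 0 0 0 0; 0.8 0 0 0 0 0 0; 0.8 0 0 0 0 0 0",
)

```text
clock: 34.95
position: [0.5917, -0.2357, 0.0647]
ee_rot: [-3.141, -0.003, -0.0]
force: [-1.2, 2.1, 3.4]
width: 0.538
```

Emit:
jog_arm(
  commands="-0.3 0 0 0 0 0 0; -0.5 0 0 0 0 0 0; -0.5 0 0 0 0 0 0; -0.5 0 0 0.05 0 0 0; -0.5 0 0 0.15 0 0 0",
)

```text
clock: 35.45
position: [0.5892, -0.2348, 0.1225]
ee_rot: [-3.14, -0.002, 0.011]
force: [0.3, 0.5, -1.1]
width: 0.747
```

Emit:
jog_arm(
  commands="-0.5 -0.045 -0.163 0 0 0 0; -0.5 -0.045 -0.16 0 0 0 0; -0.5 -0.045 -0.16 0 0 0 0; -0.5 -0.045 -0.16 0 0 0 0; -0.5 -0.04 -0.16 0 0 0 0",
)

```text
clock: 35.95
position: [0.5249, -0.4784, 0.1262]
ee_rot: [3.141, 0.002, 0.001]
force: [0.9, 0.4, -1.0]
width: 0.749
```

Emit:
jog_arm(
  commands="-0.5 0 0 0 0 0 0; -0.5 0 0 0 0 0 0; -0.5 0 0 0 0 0 0; -0.5 0 0 0 0 0 0; -0.5 0 0 0 0 0 0",
)

```text
clock: 36.45
position: [0.5268, -0.4747, 0.1249]
ee_rot: [-3.141, -0.006, -0.001]
force: [-0.8, -0.1, 0.1]
width: 0.75
```

Run:
```python
from m import *
w=img('wrist','w15.png');s=status.observe();print(s['position'])
run(w,['red'],minA=60)
t=img('top','t15.png');run(t,['gold2'],z=.076)
```

```text
[ 0.52656267 -0.4750413   0.12489086]
red [ 527.3 -478.8] 45.1 [285. 209.]
gold2 [244.  603.7] 61.3 [ 78. 279.]
gold2 [ 587.7 -235.5] 45.1 [341. 170.]
```

Emit:
jog_arm(
  commands="-0.5 -0.008 -0.013 -0.12 0 0 0; -0.5 0 0 -0.12 0 0 0; -0.5 0 0 -0.1 0 0 0; -0.5 0 0 -0.05 0 0 0; -0.5 0 0 -0.011 0 0 0",
)

```text
clock: 37.05
position: [0.5227, -0.4791, 0.0027]
ee_rot: [-3.14, -0.003, 0.003]
force: [-0.3, 0.0, -0.5]
width: 0.752
```

Emit:
jog_arm(
  commands="0.3 0 0 0 0 0 0; 0.9 0 0 0 0 0 0; 0.9 0 0 0 0 0 0; 0.9 0 0 0 0 0 0; 0.9 0 0 0 0 0 0",
)

```text
clock: 37.55
position: [0.524, -0.4808, 0.0058]
ee_rot: [3.14, 0.002, 0.003]
force: [-0.5, 0.8, 6.8]
width: 0.471
```

Emit:
jog_arm(
  commands="0.9 0 0 0.03 0 0 0; 0.9 0 0 0.13 0 0 0; 0.9 0 0 0.13 0 0 0; 0.9 0 0 0.1 0 0 0; 0.9 0.045 0.15 0 0 0 0",
)

```text
clock: 38.05
position: [0.5338, -0.4446, 0.1279]
ee_rot: [3.131, -0.014, 0.007]
force: [1.6, -2.1, -1.1]
width: 0.472
```

Emit:
jog_arm(
  commands="0.9 0.045 0.15 0 0 0 0; 0.9 0.045 0.15 0 0 0 0; 0.9 0.045 0.15 0 0 0 0; 0.9 0.04 0.15 0 0 0 0; 0.9 0 0.06 -0.05 0 0 0",
)

```text
clock: 38.55
position: [0.5927, -0.2313, 0.1079]
ee_rot: [-3.139, -0.012, -0.006]
force: [1.3, 0.7, -1.3]
width: 0.467
```

Emit:
jog_arm(
  commands="0.9 0 0 -0.04 0 0 0; 0.9 0 0 0 0 0 0; 0.9 0 0 0 0 0 0; 0.9 0 0 0 0 0 0; 0.9 0 0 0 0 0 0",
)

```text
clock: 39.05
position: [0.5892, -0.2388, 0.0951]
ee_rot: [3.141, -0.001, 0.001]
force: [0.4, 0.4, -0.4]
width: 0.471
```

Run:
```python
from m import *
w=img('wrist','w16.png');s=status.observe();print(s['position'],s['width']*92)
cv2.imwrite('pics/w16c.png',cv2.resize(cv2.cvtColor(w['pixels'][130:340,150:420],cv2.COLOR_RGB2BGR),(770,599)))
```

```text
[ 0.58918455 -0.23843099  0.09498177] 43.3597810642275
```

View pics/w16c.png

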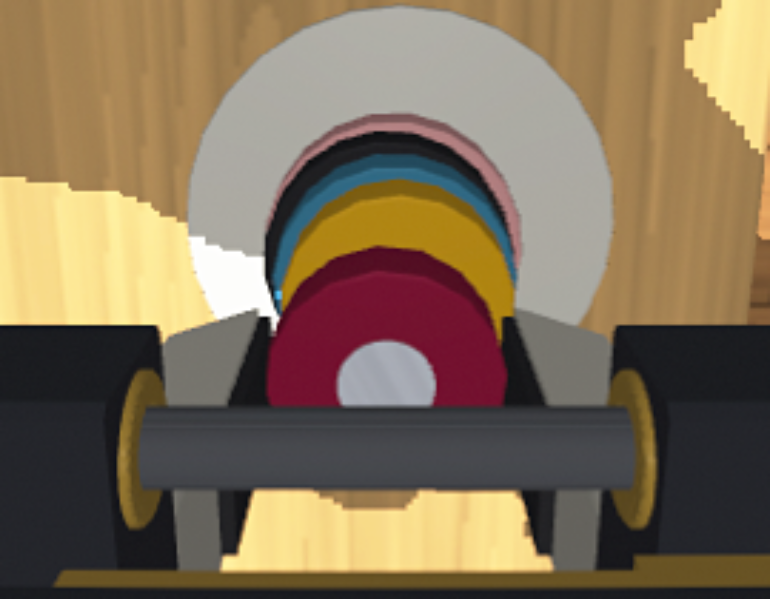

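Run:
```python
from m import *
s=status.observe();p=s['position'];print(p);d=img('wrist');Z=p[2]-.005
edges(d,(('plate',401,6,.012,.06),('pinkbot',398,114,.012,.034),('blkbot',393,131,.028,.031),('bluebot',394,154,.044,.028),('goldbot',397,180,.06,.025),('goldtop',397,196,.076,.025),('redbot',387,247,Z,.022),('redtop',387,271,Z+.016,.022)))
```

```text
[ 0.58918455 -0.23843099  0.09498177]
plate [ 594.5 -234.9]
pinkbot [ 593.8 -237.3]
blkbot [ 592.3 -236.2]
bluebot [ 592.4 -236. ]
goldbot [ 592.9 -235.6]
goldtop [ 592.7 -235.3]
redbot [ 590.7 -238.8]
redtop [ 590.6 -238.2]
```

Emit:
jog_arm(
  commands="0.9 0.007 0.009 -0.015 0 0 0; 0.9 0 0 -0.018 0 0 0; 0.9 0 0 -0.015 0 0 0; 0.9 0 0 0 0 0 0; 0.9 0 0 0 0 0 0",
)

```text
clock: 39.65
position: [0.5916, -0.2343, 0.0802]
ee_rot: [-3.141, -0.002, -0.001]
force: [-1.6, 1.8, 6.1]
width: 0.473
```

Emit:
jog_arm(
  commands="0.9 0 0 0 0 0 0; -0.2 0 0 0 0 0 0; -0.4 0 0 0 0 0 0; -0.4 0 0 0 0 0 0; -0.4 0 0 0.05 0 0 0",
)

```text
clock: 40.15
position: [0.5901, -0.2338, 0.0937]
ee_rot: [-3.141, -0.002, 0.005]
force: [0.0, -0.1, 0.6]
width: 0.699
```

Emit:
jog_arm(
  commands="-0.4 0 0 0.12 0 0 0; -0.4 0 0 0.14 0 0 0; -0.4 -0.03 -0.12 0 0 0 0; -0.4 -0.03 -0.12 0 0 0 0; -0.4 -0.03 -0.12 0 0 0 0",
)

```text
clock: 40.65
position: [0.5644, -0.3436, 0.1747]
ee_rot: [3.141, 0.004, 0.002]
force: [0.4, -0.3, -0.0]
width: 0.699
```

Emit:
jog_arm(
  commands="-0.4 0 0 0 0 0 0; -0.4 0 0 0 0 0 0; -0.4 0 0 0 0 0 0; -0.4 0 0 0 0 0 0; -0.4 0 0 0 0 0 0",
)

```text
clock: 41.15
position: [0.5649, -0.3413, 0.1731]
ee_rot: [-3.141, -0.005, -0.0]
force: [-0.2, -0.8, -0.7]
width: 0.701
```

Run:
```python
from m import *
w=img('wrist');e=img('side');t=img('top');s=status.observe();print(s['position'])
run(w,['red'],z=.092)
a=np.hstack([cv2.resize(w['pixels'],(400,300)),t['pixels'][60:360,120:520]])
b=cv2.resize(e['pixels'][130:340,190:470],(400,300))
c=cv2.resize(e['pixels'][200:290,290:410],(400,300))
cv2.imwrite('pics/f.png',cv2.cvtColor(np.vstack([a,np.hstack([b,c])]),cv2.COLOR_RGB2BGR))
```

```text
[ 0.5646292  -0.34188708  0.17301607]
red [ 592.2 -234. ] 43.8 [323.  68.]
```

View pics/f.png

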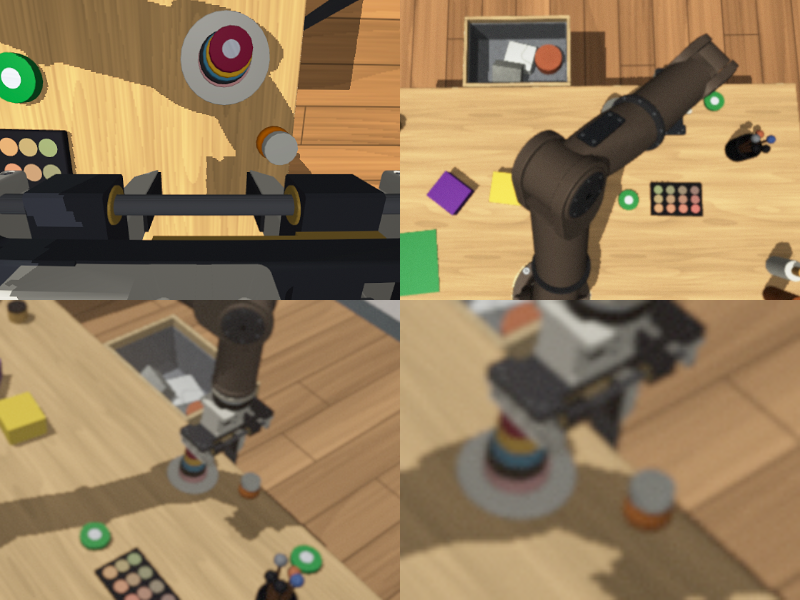

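The stack of five stands on the plate, and all three plinths are in the crate. The jar, palette and cup look unmoved. The gripper is clear of everything, so I'm handing in.

```bash
python3 -c "
from h import *
print(arm.sign_off())"
```

```text
the job is handed in; nothing more can be done
None
```

The job is done and handed in at about 41 s of the 208 s allowed.

- **Plinths:** All three were present. I pushed white, then red, then grey over the far edge. The last images show all three lying in the crate.
- **Compacts:** I stacked pink 68, black 62, blue 56, gold 50 and dark red 44, widest at the bottom, on the white plate. Wrist views put the first four layers within about 2 mm of each other and within about 2.5 mm of the plate centre. The dark red top compact was only checked more coarsely after release, at about 1.5 mm from the gold one. The last views show the stack upright and the gripper clear of it.
- **Left alone:** I never reached for the tin, jar, brush cup, palette, green compacts, or the purple and yellow blocks. They look unmoved in the views that show them. The tin was not checked closely at the end.
- **Disagreements:** The cameras differed by 2–4 mm in absolute position. I used same-image relative measurements for each placement to get around this. A long-range wrist estimate for black's position was off by about 6 mm in y, so I replaced it with a close look before placing black.
- **Forces and grip:** The largest reported wrist force was about 16 N while pushing. I saw no dropped compact or displaced plinth.

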